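Open the clipped sauce box and zero its timer

ROBOT

A 7-joint arm with a two-finger parallel gripper is mounted at the origin on a cart in front of the work surface, level with it; the furniture and walls round the work are solid. World frame = base frame: x ahead of the robot, y to its left, z up, the work surface at z = 0. Lengths are in m, angles in rad, forces in N, time in s.
With the tool pointing down it reaches from about 0.425 to 0.925 m from the base axis. Payload 6.8 kg.
Tool frame: the origin (TCP) lies on the centre line of the jaws, within the pads' length; the fingertips stand 14 mm ahead of it and the grasp point (between the pads) lies 5 mm behind it (r.tips_ahead is the distance from the TCP to the fingertips, in m); z points along the fingers, y is the line along which they close (so a half turn about z gives the same grasp; the last joint's range is limited). The gripper opens to 85 mm and grips with 20 to 120 N. Pads are 22 mm wide; open, the fingers measure 114 mm over their backs; the gripper's body (76 mm by 85 mm) begins 54 mm behind the grasp point. The pads swing forward as they close: fully open they stand 13 mm farther back than shut.
Start: joints at [-1.251, 0.477, 0.022, 1.555, -0.011, 1.109, -0.083], TCP at [0.28, 0.614, 0.245] pointing down, gripper open.
Joint ranges: [-2.96, 2.96], [-0.34, 2.1], [-1.41, 1.46], [0.24, 2.44], [-1.37, 4.51], [0.17, 1.92], [-2.96, 2.96]. Speed limits (rad/s): [2.39, 2.39, 3.14, 3.14, 3.14, 3.14, 3.14].

INTERFACE

Orientations are given as a rotation vector (axis times angle).
In Python, from bench import r, eyes gives the robot as it stands.
- The arm moves only by the tool step_arm, never from a script. Its argument "rows" is a list of rows, each a list of 6 numbers: the shift along the world's x, y, z in units of 60 cm (1.0 is 60 cm), then the turn, a rotation vector about the world's x, y, z in units of pi rad (1.0 is pi rad). In form: [[x, y, z, rx, ry, rz], ...]. A call has 1 to 5 rows; each row is the pose to reach, as a shift and turn from the pose commanded when the call began, turning the shorter way round; what a row does not reach only later rows make up. A row lasts 1/12 s, in which the tool goes at most 41.7 mm and 7.16 degrees, less where a joint would pass 70% of its speed; a pose out of reach is approached as far as the arm can. A call with a number of a shift or a turn outside -1 to 1 is refused whole. A call with a gripper value outside its range is refused whole. "jaw" is the closure, from 0 (fully open) to 1 (shut), set as the call begins (left out, the last holds). The fingers move at their own pace and stop on an object; "squeeze" is the grip in N (left out, the last holds). Time passes only in rows, so rows that repeat a pose let the fingers close. It gives the time, the measured TCP pose, the force, the opening and the grip force at its end, in the units of the state.
- r.get_obs(): the state, without advancing time (a new reading comes with each control period).
- eyes.grab_frame(name): name is "side" or "top" or "wrist"; returns the picture (384x512x3 uint8, red, green, blue); there is no depth.
- eyes.camera_info(name): a dict with "mtx" (3x3 intrinsics, pixels), "extrinsics" (4x4, takes a point from camera to world coordinates); the wrist camera has in their place "tool_from_camera" (4x4, takes a point from camera to tool coordinates, whose origin is the TCP and whose axes are the flange's). Camera axes: x right, y down, z forward; pixel columns grow to the right and rows downward; lengths in m; the calibration is good to about 2 mm. A picture is of the moment at which its call begins: read the wrist's pose just before it. camera_info takes no time and is no camera call.
- r.hand_in(): hands the job in; it is judged then, once.
The state is a dict: "clock": time; "joints": joint angles; "qvel": joint speeds; "tau": joint torques, N m; "tcp_pos": TCP position; "orientation": TCP orientation; "contact_force": force on the tool from outside, world axes, zero at the start; "moment": the same for the moment, N m; "grip_width": finger opening in m; "gripper_force": force on a finger pad.
Only numpy, scipy, OpenCV 4.12 (cv2) and the standard library are available. Lean on these libraries where they do the work, as an engineer would, in place of code of your own. Each camera call takes 0.05 s, during which the arm holds its last target. There are 200 camera calls.

TASK

The chilled sauce box is back from the pass: flip both clips off the ends of its lid, then lift the lid off and lay it right side up on the clear worktop beside the box, without dropping it. Then turn the knob of the timer that travels inside the box anticlockwise, all the way back to its zero stop, so that it is ready for the next run. Leave the sauce ramekin in the box and everything else on the worktop as they are.

Things in the scene. Friction and masses are not known exactly. Their poses are not given: they have to be found in the camera images.
- sauce_box: Low open aluminium box, fixed to the worktop, 160 (its x) x 250 (its y) x 66 mm high, walls and floor 6 mm. Origin: centre of its underside, on the worktop. Closed by a grey lid that two steel clips hold at its two short ends (+y and -y). Inside, under the lid, stand a kitchen timer in one half of the length and a filled ramekin in the other (either way round). The worktop on its +y side (the robot's left) is clear, room enough for the lid.
- box_lid: Grey flat lid, loose, 166 (x) x 256 (y) mm, plate 8 mm thick with a 4 mm deep locating lip below that sits inside the box walls with about 2 mm of play; 0.35 kg. Origin: centre of the underside of the lip, so it is 62 mm above the box's origin when closed and at worktop height when the lid lies on the worktop. The plate's top is 12 mm above the origin. Black bridge handle on top, z up.
- lid_handle (a point): Middle of the grip bar of the lid's handle, on the lid's centre, 43 mm above the lid's origin. The bar is 12 mm thick (lid x), 100 mm long (lid y), 14 mm high; 24 mm free below it between its two feet. Its axes are the lid's.
- clip_left (a joint): Hinge angle of the clip at the box's +y end: 0 closed, grows as the clip swings outward and down away from the box, stops at 2.0 rad. It pivots about the box's x direction at 132 mm from the box's centre (along y) and 40 mm above the worktop. Light (40 g, little friction): pushed outward past about 0.5 rad it falls open by itself and stays open; open, it reaches 190 mm from the box centre (along y).
- clip_right (a joint): The same for the clip at the box's -y end; also grows as it swings outward and down.
- clip_left_tab (a point): Middle of the upright thumb tab of the +y clip, 92 mm above the worktop and 133 mm from the box centre (along y) when closed, at mid width of the box. The tab is a steel plate 36 mm wide (box x), 4 mm thick, standing from 76 to 107 mm above the worktop; push its inner face outward. Below it the clip's wire nose reaches 14 mm inward from the tab over the lid, its top 80 mm above the worktop (lid's top 74).
- clip_right_tab (a point): The same on the -y clip.
- timer: White round kitchen timer with a twist knob on top, 68 mm diameter, 51 mm high, fixed to the box floor (its origin, the centre of its underside, is 6 mm above the worktop). z up.
- timer_grip (a point): On the timer's vertical axis, 45 mm above its origin: middle of the knob's grip bar. The bar is 34 mm long, 8 mm thick, from 37 to 51 mm above the timer's origin, on a 43 mm knob disc. The point does not turn with the knob.
- timer_knob (a joint): Knob angle in rad: 0 at the zero stop, grows clockwise seen from above up to 5.24; turn it anticlockwise to reset. Friction 0.02 N m, no spring: it stays where it is left. The grip bar lies along the timer's x axis at 0, so its direction seen from above is the timer's yaw minus this angle.
- sauce_ramekin: White ramekin with green sauce, loose in the box's other half, 82 mm diameter, 42 mm high; origin at the centre of its underside. Leave it there.
- mill: Clear pepper mill with a grey head, 44 mm diameter, 90 mm high, loose bystander on the worktop, origin at the centre of its underside; leave it.
- garlic: Garlic bulb, 60 mm, loose bystander on the worktop, origin at the centre of its underside; leave it.
- tomato: Tomato, 70 mm, loose bystander on the worktop, origin at the centre of its underside; leave it.
- squeeze_bottle: Cream-coloured squeeze bottle with a pointed nozzle, 60 mm diameter, 226 mm high, loose bystander on the worktop, origin at the centre of its underside; leave it.
- deli_low: Low deli cup, 97 mm diameter, 78 mm high, loose bystander on the worktop, origin at the centre of its underside; leave it.
- ramekin: Empty white ramekin, 82 mm diameter, 42 mm high, loose bystander on the worktop, origin at the centre of its underside; leave it.

How it is judged:
By the outcome, as a careful person would: the job done as asked, in the order asked, and still so for the second after the job is handed in, with the robot touching nothing.
It also fails if it takes over 72 s, if anything falls off the work surface, if the arm or the gripper's body presses on something with over 40 N, if the wrist force passes 120 N, or if a joint passes its speed limit or range.

## Working session

There is one attempt and no reset: what is moved stays moved. The work goes in short steps, Python scripts to look and compute and a tool call to move; the robot and the scene stay as the last step left them, time stands still between calls to the robot, and variables do not carry over. Pictures are saved under pics/ and viewed, at most 10 in all, crops included, and the job is handed in when it is done.

Besides the shell and the picture viewer there is one more tool, called after "Emit:" as name([rows], argument=value, ...), one row to a line, values as JSON. step_arm: Moves the arm, as the interface text tells. Shifts and turns lie within -1 to 1; 1 stands for 60 cm of shift or pi rad of turn. Its arguments: {"type":"object","properties":{"rows":{"type":"array"},"jaw":{"type":"number"},"squeeze":{"type":"number"}},"required":["rows"]}

```bash
ls; mkdir -p pics
python3 - <<'E'
from bench import r, eyes
import cv2,numpy as np
np.set_printoptions(precision=4,suppress=True)
o=r.get_obs();print(o)
a=[]
for n in("top","side"):
    f=eyes.grab_frame(n);cv2.imwrite(f"pics/{n}0.png",f[:,:,::-1]);print(n,eyes.camera_info(n))
print(eyes.camera_info("wrist"))
E
```

```text
pics
{'clock': 0.0, 'joints': array([-1.2511,  0.4778,  0.0223,  1.5565, -0.0115,  1.1093, -0.0831]), 'qvel': array([-0.0004, -0.0009, -0.0015,  0.0018,  0.0007,  0.    ,  0.0014]), 'tau': array([ -0.0007, -59.6461,   1.6079, -28.1197,   0.0126,   0.0095,
         0.    ]), 'tcp_pos': array([0.2798, 0.6136, 0.2443]), 'orientation': array([-0.6668, -3.0698,  0.003 ]), 'contact_force': array([-0.044 , -0.8609,  0.7148]), 'moment': array([-0.0417, -0.0775,  0.0198]), 'gripper_force': 0.0, 'grip_width': 0.08525091925601276}
top {'mtx': array([[418.6789,   0.    , 259.3203],
       [  0.    , 418.6789, 186.9671],
       [  0.    ,   0.    ,   1.    ]]), 'extrinsics': array([[ 0.0137, -0.9965,  0.082 ,  0.4834],
       [-0.9998, -0.0126,  0.0133,  0.0571],
       [-0.0122, -0.0821, -0.9965,  1.3131],
       [ 0.    ,  0.    ,  0.    ,  1.    ]])}
side {'mtx': array([[420.1247,   0.    , 248.3101],
       [  0.    , 420.1247, 190.5518],
       [  0.    ,   0.    ,   1.    ]]), 'extrinsics': array([[-0.9975, -0.021 ,  0.0673,  0.475 ],
       [-0.0679,  0.5441, -0.8363,  1.2401],
       [-0.0191, -0.8388, -0.5441,  0.8674],
       [ 0.    ,  0.    ,  0.    ,  1.    ]])}
{'mtx': array([[296.9121,   0.    , 257.6349],
       [  0.    , 296.9121, 194.53  ],
       [  0.    ,   0.    ,   1.    ]]), 'tool_from_camera': array([[ 0.0003, -0.9461, -0.3238,  0.0837],
       [ 1.    ,  0.0003,  0.    , -0.0001],
       [ 0.0001, -0.3238,  0.9461, -0.1275],
       [ 0.    ,  0.    ,  0.    ,  1.    ]])}
```

View pics/top0.png

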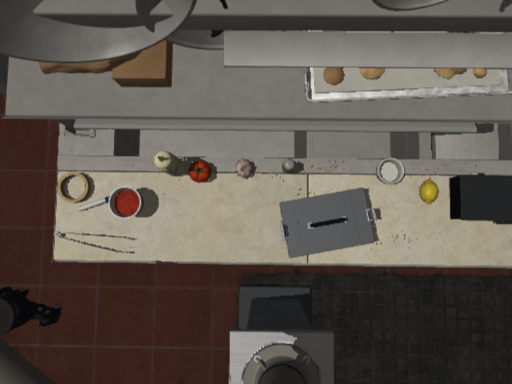

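View pics/side0.png

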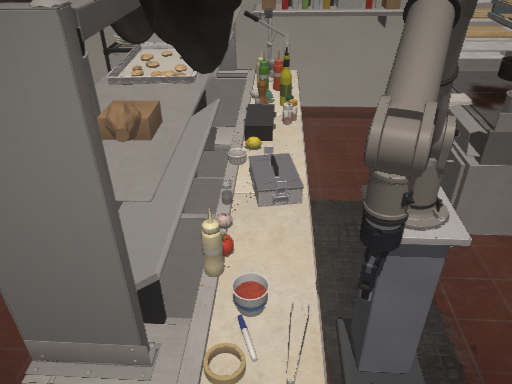

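The top view shows the grey lid with corners near (281,203), (367,188), (376,241) and (290,257), and its black handle from (311,226) to (347,219). The clips are at (285,230) and (373,214). The side view shows clear worktop to the left (+y) of the box.

```bash
cat > h.py <<'E'
from bench import r, eyes
import cv2,numpy as np
from scipy.spatial.transform import Rotation as R
np.set_printoptions(precision=4,suppress=True)
def cast(n,uv,z,o=None):
    c=eyes.camera_info(n);uv=np.atleast_2d(np.float64(uv))
    if n=="wrist":
        T=np.eye(4);T[:3,:3]=R.from_rotvec(o["orientation"]).as_matrix();T[:3,3]=o["tcp_pos"];E=T@c["tool_from_camera"]
    else:E=c["extrinsics"]
    d=np.c_[uv,np.ones(len(uv))]@np.linalg.inv(c["mtx"]).T@E[:3,:3].T
    return E[:3,3]+d*((z-E[2,3])/d[:,2])[:,None]
def snap(n,name):
    o=r.get_obs();f=eyes.grab_frame(n);cv2.imwrite(f"pics/{name}.png",f[:,:,::-1]);return o,f
def rect(mask,k=1):
    cs,_=cv2.findContours(mask.astype(np.uint8),0,1);return [c for c in sorted(cs,key=cv2.contourArea)[::-1][:k]]
E
python3 - <<'E'
from h import *
f=cv2.imread("pics/top0.png").astype(int)
sub=f[180:265,270:390];print(f[210,300],f[222,328],f[245,350],f[214,373],f[210,450])
m=np.zeros(f.shape[:2],bool)
g=(f.max(2)-f.min(2)<25)&(f.max(2)<135)
m[182:262,272:388]=g[182:262,272:388]
c=rect(m)[0];b=cv2.boxPoints(cv2.minAreaRect(c));print(b)
P=cast("top",b,.074);print(P,P.mean(0));e=[P[1]-P[0],P[2]-P[1]]
for v in e:print(np.linalg.norm(v),np.degrees(np.arctan2(v[1],v[0])))
k=np.zeros_like(m);k[205:240,300:355]=f.max(2)[205:240,300:355]<50
c=rect(k)[0];b=cv2.boxPoints(cv2.minAreaRect(c));P=cast("top",b,.112);print(P,P.mean(0))
print(np.degrees(np.arctan2(P[2]-P[1],1)))
for p in [(165,161),(200,171),(245,169),(289,165),(390,171),(125,203),(465,197)]:print(p,cast("top",p,.04))
o=r.get_obs();print(R.from_rotvec(o["orientation"]).as_matrix())
E
```

```text
[92 93 92] [17 16 16] [89 88 87] [130 123 126] [35 41 44]
[[269.6835 192.7426]
 [366.7036 164.8126]
 [387.7055 237.7666]
 [290.6854 265.6966]]
[[ 0.5685  0.0426  0.074 ]
 [ 0.6555 -0.2449  0.074 ]
 [ 0.4408 -0.3046  0.074 ]
 [ 0.3557 -0.0212  0.074 ]] [ 0.5051 -0.132   0.074 ]
0.30029561630659346 -73.17296082844798
0.22285056288714264 -164.4471005301441
[[ 0.4798 -0.0745  0.112 ]
 [ 0.4999 -0.1773  0.112 ]
 [ 0.4894 -0.1792  0.112 ]
 [ 0.4694 -0.0765  0.112 ]] [ 0.4846 -0.1269  0.112 ]
[-0.6012 -0.1075  0.    ]
(165, 161) [[0.6646 0.3652 0.04  ]]
(200, 171) [[0.635  0.2566 0.04  ]]
(245, 169) [[0.6428 0.1186 0.04  ]]
(289, 165) [[ 0.6568 -0.016   0.04  ]]
(390, 171) [[ 0.642  -0.3238  0.04  ]]
(125, 203) [[0.5338 0.4835 0.04  ]]
(465, 197) [[ 0.5655 -0.549   0.04  ]]
[[-0.9099  0.4148 -0.0006]
 [ 0.4148  0.9099 -0.0015]
 [-0.0001 -0.0016 -1.    ]]
```

Emit:
step_arm([
  [0.233,-0.5,0.092,0,0,-0.3],
  [0.233,-0.5,0.092,0,0,-0.3],
  [0.233,-0.5,0.092,0,0,-0.3],
  [0.233,-0.5,0.092,0,0,-0.3],
  [0.233,-0.5,0.092,0,0,-0.3],
], jaw=1)

```text
clock: 0.52
tcp_pos: [0.3672, 0.4258, 0.2795]
orientation: [-1.587, -2.711, 0.001]
contact_force: [1.1, 0.6, 0.1]
grip_width: 0.0251
gripper_force: 0.0
```

Run:
```python
from h import *
print(r.tips_ahead,cast("top",[(200,262),(300,262),(100,262),(300,175)],0))
o=r.get_obs();print(o["clock"],o["tcp_pos"],R.from_rotvec(o["orientation"]).as_matrix(),o["grip_width"])
```

```text
0.014 [[ 0.3552  0.2556  0.    ]
 [ 0.3598 -0.0547  0.    ]
 [ 0.3506  0.5677  0.    ]
 [ 0.6309 -0.0531  0.    ]]
0.5167 [0.3672 0.4258 0.2795] [[-0.4899  0.8718 -0.0005]
 [ 0.8718  0.4899 -0.0005]
 [-0.0002 -0.0007 -1.    ]] 0.025147321756535182
```

Emit:
step_arm([
  [0.197,-0.92,0.067,0,0,-0.102],
  [0.197,-0.92,0.067,0,0,-0.102],
  [0.197,-0.92,0.067,0,0,-0.102],
  [0.197,-0.92,0.067,0,0,-0.102],
  [0.197,-0.92,0.067,0,0,-0.102],
])

```text
clock: 0.93
tcp_pos: [0.4101, 0.2226, 0.2943]
orientation: [-1.992, -2.429, 0.0]
contact_force: [0.3, 0.9, 0.8]
grip_width: 0.0
gripper_force: 0.0
```

Emit:
step_arm([
  [0.13,-0.61,0.03,0,0,0],
  [0.13,-0.61,0.03,0,0,0],
  [0.13,-0.61,0.03,0,0,0],
  [0.13,-0.61,0.03,0,0,0],
  [0.13,-0.61,0.03,0,0,0],
])

```text
clock: 1.35
tcp_pos: [0.4534, 0.0191, 0.3045]
orientation: [-1.991, -2.43, -0.001]
contact_force: [2.0, 0.1, 0.0]
grip_width: 0.0001
gripper_force: 0.0
```

Emit:
step_arm([
  [0.052,-0.22,0,0,0,0],
  [0.052,-0.22,0,0,0,0],
  [0.052,-0.22,0,0,0,0],
  [0.052,-0.22,0,0,0,0],
  [0.052,-0.22,0,0,0,0],
])

```text
clock: 1.77
tcp_pos: [0.4847, -0.115, 0.3044]
orientation: [1.999, 2.422, -0.002]
contact_force: [-0.2, 0.5, -0.4]
grip_width: -0.0003
gripper_force: 0.0
```

Run:
```python
from h import *
o,f=snap("wrist","w1");print(o["tcp_pos"],o["orientation"],o["qvel"])
```

```text
[ 0.4847 -0.115   0.3044] [ 1.9994  2.4218 -0.002 ] [-0.0498 -0.0194 -0.0746  0.0259 -0.0029  0.0093 -0.0651]
```

View pics/w1.png

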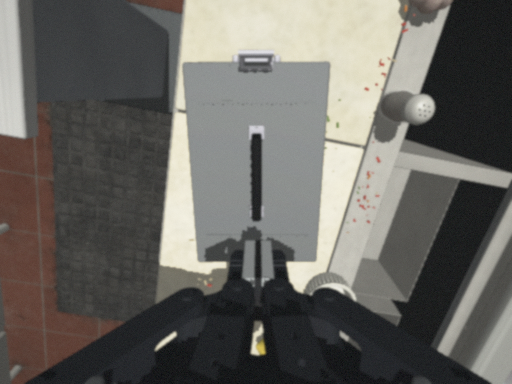

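The wrist view shows the lid squarely aligned, with corners near (183,62), (329,62), (316,261) and (198,262). The handle bar runs from (256,135) to (256,221), and the left clip is at (257,61).

Run:
```python
from h import *
o=dict(tcp_pos=np.array([0.4847,-0.115,0.3044]),orientation=np.array([1.9994,2.4218,-0.002]))
f=cv2.imread("pics/w1.png").astype(int);print(f[200,220],f[100,290],f[100,340],f[180,256])
P=cast("wrist",[(183,62),(329,62),(316,261),(198,262)],.074,o);print(P,P.mean(0))
for i in range(4):
    v=P[(i+1)%4]-P[i];print(np.linalg.norm(v),np.degrees(np.arctan2(v[1],v[0])))
k=np.zeros(f.shape[:2],bool);k[128:226,240:275]=f.max(2)[128:226,240:275]<45
b=cv2.boxPoints(cv2.minAreaRect(rect(k)[0]));print(b);P=cast("wrist",b,.112,o);print(P,P.mean(0))
print(cast("wrist",[(239,54),(275,54)],.107,o))
```

```text
[143 143 140] [147 147 144] [162 196 192] [38 38 37]
[[ 0.3816 -0.0173  0.074 ]
 [ 0.54    0.0133  0.074 ]
 [ 0.5895 -0.2337  0.074 ]
 [ 0.4297 -0.2662  0.074 ]] [ 0.4852 -0.126   0.074 ]
0.1612819816287567 10.929427342832282
0.25187827902467524 -78.67258741649509
0.16302954683580761 -168.51023794113706
0.2534665551104818 100.93164305778583
[[252. 135.]
 [260. 135.]
 [260. 219.]
 [252. 219.]]
[[ 0.4709 -0.0762  0.112 ]
 [ 0.4792 -0.0745  0.112 ]
 [ 0.4979 -0.1701  0.112 ]
 [ 0.4887 -0.1719  0.112 ]] [ 0.4842 -0.1232  0.112 ]
[[ 0.4436 -0.0009  0.107 ]
 [ 0.4787  0.0059  0.107 ]]
```

Emit:
step_arm([
  [-0.03,0.136,-0.24,0,0,0],
  [-0.03,0.136,-0.24,0,0,0],
  [-0.03,0.136,-0.24,0,0,0],
  [-0.03,0.136,-0.24,0,0,0],
  [-0.03,0.136,-0.334,0,0,0],
])

```text
clock: 2.23
tcp_pos: [0.4662, -0.0229, 0.1175]
orientation: [-1.981, -2.436, -0.005]
contact_force: [1.4, 1.3, -0.0]
grip_width: 0.0002
gripper_force: 0.0
```

Emit:
step_arm([
  [0,0,-0.03,0,0,0],
  [0,0,-0.03,0,0,0],
  [0,0,-0.03,0,0,0],
  [0,0,-0.03,0,0,0],
])

```text
clock: 2.57
tcp_pos: [0.4678, -0.0285, 0.1019]
orientation: [1.99, 2.43, 0.002]
contact_force: [1.0, -0.3, 0.8]
grip_width: -0.0
gripper_force: 0.0
```

Emit:
step_arm([
  [-0.006,0.03,0,0,0,0],
  [-0.012,0.06,0,0,0,0],
  [-0.018,0.09,0,0,0,0],
  [-0.024,0.115,0,0,0,0],
  [-0.026,0.131,0,0,0,0],
])

```text
clock: 2.98
tcp_pos: [0.4521, 0.0516, 0.1025]
orientation: [1.989, 2.431, 0.006]
contact_force: [-0.1, 0.5, 0.3]
grip_width: 0.0002
gripper_force: 0.0
```

Emit:
step_arm([
  [0,0,0,0,0,0],
  [0,0,0.03,0,0,0],
  [0,0,0.12,0,0,0],
  [0.02,-0.1,0.12,0,0,0],
  [0.04,-0.2,0.12,0,0,0],
])

```text
clock: 3.4
tcp_pos: [0.4703, -0.0297, 0.1742]
orientation: [1.979, 2.435, 0.01]
contact_force: [0.8, -1.5, 0.3]
grip_width: -0.0
gripper_force: 0.0
```

Run:
```python
from h import *
o,f=snap("wrist","w2");print(o["tcp_pos"],o["orientation"])
```

```text
[ 0.4703 -0.0297  0.1742] [1.9791 2.4349 0.01  ]
```

View pics/w2.png

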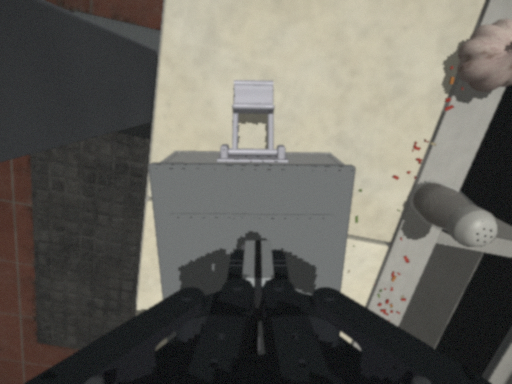

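The left clip hangs open, with its tab at (253,95) beyond the lid edge at row 165. Next is the right clip.

Emit:
step_arm([
  [0.056,-0.322,0,0,0,0],
  [0.056,-0.322,0,0,0,0],
  [0.056,-0.322,0,0,0,0],
  [0.056,-0.322,0,0,0,0],
  [0.056,-0.322,0,0,0,0],
])

```text
clock: 3.87
tcp_pos: [0.5008, -0.23, 0.1718]
orientation: [1.995, 2.423, -0.001]
contact_force: [0.2, 0.2, -0.2]
grip_width: 0.0002
gripper_force: 0.0
```

Emit:
step_arm([
  [0,0,-0.05,0,0,0],
  [0,0,-0.1,0,0,0],
  [0,0,-0.12,0,0,0],
  [0,0,-0.12,0,0,0],
])

```text
clock: 4.2
tcp_pos: [0.499, -0.2246, 0.0967]
orientation: [-1.99, -2.425, 0.003]
contact_force: [-0.2, 0.4, 0.1]
grip_width: 0.0002
gripper_force: 0.0
```

Emit:
step_arm([
  [0.004,-0.015,0.01,0,0,0],
  [0.012,-0.05,0.01,0,0,0],
  [0.018,-0.08,0.01,0,0,0],
  [0.024,-0.11,0.01,0,0,0],
  [0.026,-0.135,0.01,0,0,0],
])

```text
clock: 4.62
tcp_pos: [0.5186, -0.3083, 0.1079]
orientation: [1.988, 2.426, 0.001]
contact_force: [-0.3, 0.2, -0.7]
grip_width: 0.0001
gripper_force: 0.0
```

Emit:
step_arm([
  [0,0,0,0,0,0],
  [0,0,0.03,0,0,0],
  [0,0,0.12,0,0,0],
  [-0.014,0.06,0.19,0,0,0],
  [-0.014,0.06,0.19,0,0,0],
])

```text
clock: 5.03
tcp_pos: [0.5094, -0.27, 0.2239]
orientation: [1.99, 2.425, 0.004]
contact_force: [0.7, 0.7, -0.2]
grip_width: -0.0002
gripper_force: 0.0
```

Run:
```python
from h import *
o,f=snap("top","t2");print(o["tcp_pos"],o["orientation"])
cv2.imwrite("pics/t2c.png",cv2.resize(f[160:280,240:420,::-1],None,fx=4,fy=4))
```

```text
[ 0.5094 -0.27    0.2239] [1.9896 2.4247 0.0037]
```

View pics/t2c.png

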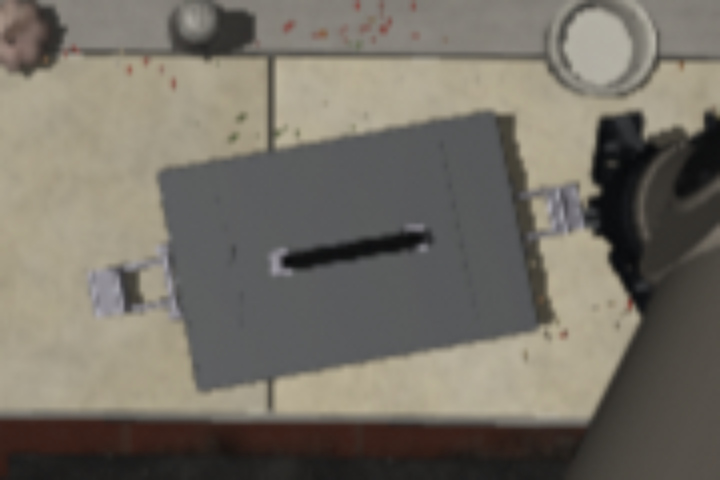

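Both clips are open, with tabs at (108,290) and (565,208) in the crop. Next I grasp the handle.

Emit:
step_arm([
  [-0.041,0.242,-0.08,0,0,0],
  [-0.041,0.242,-0.08,0,0,0],
  [-0.041,0.242,-0.08,0,0,0],
  [-0.041,0.242,-0.08,0,0,0],
  [-0.041,0.242,-0.08,0,0,0],
], jaw=0.4, squeeze=60)

```text
clock: 5.5
tcp_pos: [0.4822, -0.1175, 0.1698]
orientation: [-1.978, -2.434, -0.002]
contact_force: [-1.0, -0.2, -0.9]
grip_width: 0.0511
gripper_force: 0.0
```

Emit:
step_arm([
  [0,0,0,0,0,0],
  [0,0,0,0,0,0],
])

```text
clock: 5.67
tcp_pos: [0.4845, -0.125, 0.172]
orientation: [1.99, 2.428, 0.002]
contact_force: [-0.4, -0.6, -0.2]
grip_width: 0.0513
gripper_force: 0.0
```

Down 70 mm, then close.

Emit:
step_arm([
  [0,0,-0.06,0,0,0],
  [0,0,-0.1,0,0,0],
  [0,0,-0.12,0,0,0],
  [0,0,-0.12,0,0,0],
  [0,0,-0.12,0,0,0],
])

```text
clock: 6.08
tcp_pos: [0.484, -0.1258, 0.0993]
orientation: [1.994, 2.427, -0.001]
contact_force: [-0.7, -0.0, 0.5]
grip_width: 0.0513
gripper_force: 0.0
```

Emit:
step_arm([
  [0,0,0,0,0,0],
  [0,0,0,0,0,0],
  [0,0,0,0,0,0],
  [0,0,0,0,0,0],
  [0,0,0,0,0,0],
], jaw=1, squeeze=60)

```text
clock: 6.5
tcp_pos: [0.4846, -0.1246, 0.0999]
orientation: [1.991, 2.428, 0.003]
contact_force: [-1.5, -0.2, 6.0]
grip_width: 0.0109
gripper_force: 58.7
```

Emit:
step_arm([
  [0,0,0.02,0,0,0],
  [0,0,0.04,0,0,0],
  [0,0,0.07,0,0,0],
  [0,0,0.11,0,0,0],
  [0,0,0.15,0,0,0],
])

```text
clock: 6.92
tcp_pos: [0.4828, -0.1245, 0.1902]
orientation: [-1.991, -2.429, 0.001]
contact_force: [0.2, 0.1, -3.6]
grip_width: 0.0109
gripper_force: 59.4
```

Emit:
step_arm([
  [0,0,0.02,0,0,0],
  [0,0,0.02,0,0,0],
])

```text
clock: 7.08
tcp_pos: [0.4852, -0.125, 0.2041]
orientation: [1.989, 2.426, 0.006]
contact_force: [-0.2, 0.1, -4.6]
grip_width: 0.0111
gripper_force: 59.4
```

Emit:
step_arm([
  [0,0.04,0,0,0,-0.01],
  [0,0.09,0,0,0,-0.02],
  [0,0.14,0,0,0,-0.03],
  [-0.01,0.19,0,0,0,-0.04],
  [-0.012,0.24,0,0,0,-0.05],
])

```text
clock: 7.5
tcp_pos: [0.4747, 0.0206, 0.2001]
orientation: [-2.177, -2.263, 0.003]
contact_force: [-0.3, -0.1, -6.7]
grip_width: 0.0109
gripper_force: 59.4
```

Emit:
step_arm([
  [0,0.05,0,0,0,-0.012],
  [0,0.1,0,0,0,-0.012],
  [0,0.16,0,0,0,-0.012],
  [0,0.22,0,0,0,-0.012],
  [0,0.28,0,0,0,-0.012],
])

```text
clock: 7.92
tcp_pos: [0.4754, 0.1889, 0.2003]
orientation: [-2.218, -2.224, 0.002]
contact_force: [0.9, 0.2, -3.9]
grip_width: 0.0108
gripper_force: 59.4
```

Emit:
step_arm([
  [0,0.04,0,0,0,0],
  [0,0.07,0,0,0,0],
  [0,0.08,0,0,0,0],
  [0,0.08,0,0,0,0],
])

```text
clock: 8.25
tcp_pos: [0.4756, 0.2371, 0.2001]
orientation: [-2.215, -2.228, 0.002]
contact_force: [-0.1, -1.2, -3.7]
grip_width: 0.0108
gripper_force: 59.4
```

Run:
```python
from h import *
o,f=snap("top","t3");print(o["tcp_pos"],R.from_rotvec(o["orientation"]).as_matrix())
snap("side","s3");cv2.imwrite("pics/t3c.png",cv2.resize(f[130:280,120:400,::-1],None,fx=2.5,fy=2.5))
```

```text
[0.4756 0.2371 0.2001] [[-0.006   1.     -0.0009]
 [ 1.      0.006  -0.0007]
 [-0.0007 -0.0009 -1.    ]]
```

View pics/t3c.png

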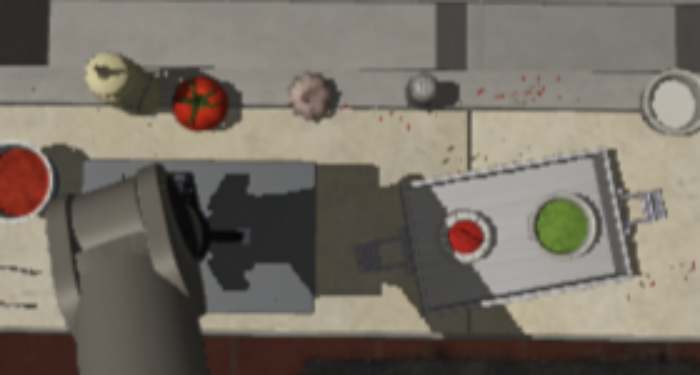

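The lid hangs level over clear worktop. The timer, with its red knob at (467,236) in the crop, is in the box's left half and the sauce at (565,226). Now I lower the lid.

Emit:
step_arm([
  [0,0,-0.05,0,0,0],
  [0,0,-0.1,0,0,0],
  [0,0,-0.15,0,0,0],
  [0,0,-0.2,0,0,0],
  [0,0,-0.23,0,0,0],
])

```text
clock: 8.77
tcp_pos: [0.4754, 0.2326, 0.0602]
orientation: [2.221, 2.222, -0.006]
contact_force: [0.2, 0.1, -4.4]
grip_width: 0.0111
gripper_force: 59.4
```

Emit:
step_arm([
  [0,0,-0.008,0,0,0],
  [0,0,-0.015,0,0,0],
  [0,0,-0.022,0,0,0],
  [0,0,-0.028,0,0,0],
  [0,0,-0.03,0,0,0],
])

```text
clock: 9.18
tcp_pos: [0.4771, 0.2357, 0.0454]
orientation: [2.218, 2.224, 0.002]
contact_force: [-1.0, 0.8, -4.6]
grip_width: 0.0107
gripper_force: 59.3
```

Emit:
step_arm([
  [0,0,-0.004,0,0,0],
  [0,0,-0.008,0,0,0],
  [0,0,-0.011,0,0,0],
  [0,0,-0.011,0,0,0],
  [0,0,-0.011,0,0,0],
])

```text
clock: 9.6
tcp_pos: [0.4765, 0.2356, 0.0382]
orientation: [2.218, 2.225, 0.0]
contact_force: [0.0, 0.1, -5.1]
grip_width: 0.0109
gripper_force: 59.4
```

Emit:
step_arm([
  [0,0,-0.002,0,0,0],
  [0,0,-0.003,0,0,0],
  [0,0,-0.003,0,0,0],
  [0,0,-0.003,0,0,0],
])

```text
clock: 9.93
tcp_pos: [0.4766, 0.2356, 0.0379]
orientation: [-2.218, -2.223, -0.001]
contact_force: [-6.2, -1.4, 17.0]
grip_width: 0.0112
gripper_force: 62.3
```

Contact at 17 N, and the lid is down. I ease off and open.

Emit:
step_arm([
  [0,0,0.002,0,0,0],
  [0,0,0.002,0,0,0],
])

```text
clock: 10.1
tcp_pos: [0.4768, 0.2357, 0.0379]
orientation: [2.218, 2.224, 0.001]
contact_force: [-2.4, -0.8, 5.1]
grip_width: 0.011
gripper_force: 60.8
```

Emit:
step_arm([
  [0,0,0,0,0,0],
  [0,0,0,0,0,0],
  [0,0,0,0,0,0],
  [0,0,0,0,0,0],
  [0,0,0,0,0,0],
], jaw=0.5)

```text
clock: 10.52
tcp_pos: [0.4766, 0.2356, 0.0375]
orientation: [2.218, 2.224, 0.0]
contact_force: [-0.5, -0.4, -0.8]
grip_width: 0.0425
gripper_force: 0.0
```

Emit:
step_arm([
  [0,0,0.03,0,0,0],
  [0,0,0.08,0,0,0],
  [0,0,0.14,0,0,0],
  [0,0,0.2,0,0,0],
  [0,0,0.26,0,0,0],
])

```text
clock: 10.93
tcp_pos: [0.4762, 0.2351, 0.1949]
orientation: [2.219, 2.224, -0.001]
contact_force: [0.6, 1.0, 0.3]
grip_width: 0.0425
gripper_force: 0.0
```

Run:
```python
from h import *
f=cv2.imread("pics/t3.png").astype(int);b,g,rr=f[...,0],f[...,1],f[...,2]
m=np.zeros(f.shape[:2],bool);s=(slice(205,245),slice(285,330));m[s]=((rr-np.maximum(g,b))>50)[s]
M=cv2.moments(m.astype(np.uint8),True);print(m.sum(),cast("top",(M["m10"]/M["m00"],M["m01"]/M["m00"]),.048))
o=r.get_obs();print(o["tcp_pos"],o["grip_width"],o["contact_force"])
```

```text
139 [[ 0.477  -0.0663  0.048 ]]
[0.4762 0.2351 0.1949] 0.04252266824665889 [0.6483 1.0426 0.2838]
```

Emit:
step_arm([
  [0,-0.61,-0.03,0,0,0],
  [0,-0.61,-0.03,0,0,0],
  [0,-0.61,-0.03,0,0,0],
  [0,-0.61,-0.03,0,0,0],
  [0,-0.61,-0.03,0,0,0],
])

```text
clock: 11.35
tcp_pos: [0.4761, 0.0257, 0.1834]
orientation: [2.218, 2.225, 0.001]
contact_force: [0.7, -1.0, 0.3]
grip_width: 0.0429
gripper_force: 0.0
```

Emit:
step_arm([
  [0,-0.25,-0.02,0,0,0],
  [0,-0.25,-0.02,0,0,0],
  [0,-0.25,-0.02,0,0,0],
  [0,-0.25,-0.02,0,0,0],
  [0,-0.25,-0.02,0,0,0],
])

```text
clock: 11.77
tcp_pos: [0.4754, -0.129, 0.1715]
orientation: [2.227, 2.213, -0.002]
contact_force: [0.4, 0.2, -0.5]
grip_width: 0.0427
gripper_force: 0.0
```

Emit:
step_arm([
  [0,0,0,0,0,0],
])

```text
clock: 11.85
tcp_pos: [0.4761, -0.1243, 0.1713]
orientation: [2.223, 2.22, -0.001]
contact_force: [0.2, 1.1, -0.4]
grip_width: 0.0425
gripper_force: 0.0
```

Run:
```python
from h import *
o,f=snap("wrist","w4");print(o["tcp_pos"],o["orientation"],abs(o["qvel"]).max())
```

```text
[ 0.4761 -0.1243  0.1713] [ 2.223   2.2196 -0.0006] 0.046225333729767545
```

View pics/w4.png

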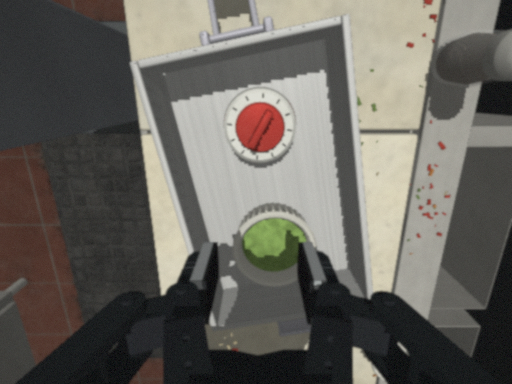

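The wrist view shows the timer at about (260,125), its red knob bar running from about (254,150) to (272,108). The ramekin is at (273,243). I zoom in on the dial to read the bar's angle.

Run:
```python
from h import *
o=dict(tcp_pos=np.array([.4761,-.1243,.1713]),orientation=np.array([2.223,2.2196,-.0006]))
f=cv2.imread("pics/w4.png");cv2.imwrite("pics/w4c.png",cv2.resize(f[80:170,215:305],None,fx=6.6,fy=6.6,interpolation=cv2.INTER_CUBIC))
i=f.astype(int);m=np.zeros(i.shape[:2],bool);m[80:170,215:305]=((i[...,2]-i[...,1])>60)[80:170,215:305]
c=rect(m)[0];(u,v),s,_=cv2.minAreaRect(c);(u2,v2),rad=cv2.minEnclosingCircle(c);print(u,v,s,u2,v2,rad)
for z in(.043,.048):print(cast("wrist",[(u,v),(u2,v2),(254,150),(272,108)],z,o))
```

```text
259.7477111816406 126.17431640625 (47.12505340576172, 47.41240310668945) 259.5 126.70833587646484 24.338037490844727
[[ 0.4778 -0.0674  0.043 ]
 [ 0.4775 -0.0679  0.043 ]
 [ 0.4728 -0.0877  0.043 ]
 [ 0.4879 -0.0527  0.043 ]]
[[ 0.4777 -0.0669  0.048 ]
 [ 0.4775 -0.0674  0.048 ]
 [ 0.4729 -0.0867  0.048 ]
 [ 0.4877 -0.0525  0.048 ]]
```

View pics/w4c.png

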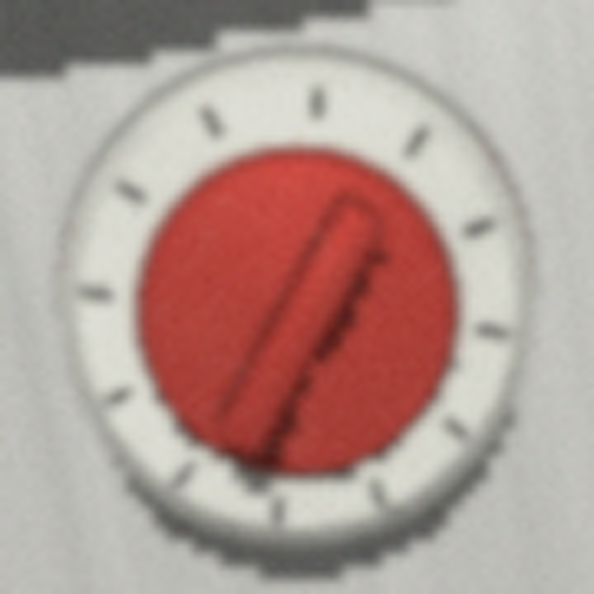

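Run:
```python
from h import *
o=dict(tcp_pos=np.array([.4761,-.1243,.1713]),orientation=np.array([2.223,2.2196,-.0006]))
P=cast("wrist",[(268,111),(251.4,145.2)],.057,o);v=P[0]-P[1];print(P.mean(0),np.linalg.norm(v),np.degrees(np.arctan2(v[1],v[0])))
o=r.get_obs();print(o["joints"],o["moment"])
```

```text
[ 0.4775 -0.0677  0.057 ] 0.02993001303531549 63.724364244041695
[-0.4543  0.324   0.7027  2.093  -0.2859  0.8187  0.4218] [ 0.0008 -0.0386  0.0145]
```

Emit:
step_arm([
  [0.003,0.094,0,0,0,-0.146],
  [0.003,0.094,0,0,0,-0.146],
  [0.003,0.094,0,0,0,-0.146],
  [0.003,0.094,0,0,0,-0.146],
  [0.003,0.094,0,0,0,-0.146],
])

```text
clock: 12.32
tcp_pos: [0.4784, -0.0637, 0.1711]
orientation: [-2.665, -1.663, 0.0]
contact_force: [0.8, 0.1, 0.0]
grip_width: 0.0427
gripper_force: 0.0
```

Emit:
step_arm([
  [0,0,-0.05,0,0,0],
  [0,0,-0.1,0,0,0],
  [0,0,-0.13,0,0,0],
  [0,0,-0.13,0,0,0],
  [0,0,-0.13,0,0,0],
])

```text
clock: 12.73
tcp_pos: [0.4778, -0.0656, 0.093]
orientation: [-2.663, -1.665, 0.003]
contact_force: [0.3, 0.1, 0.6]
grip_width: 0.0429
gripper_force: 0.0
```

Run:
```python
from h import *
o=r.get_obs();M=R.from_rotvec(o["orientation"]).as_matrix();print(o["tcp_pos"],np.degrees(np.arctan2(M[1,0],M[0,0])),o["joints"],o["moment"],M[:,2])
```

```text
[ 0.4778 -0.0656  0.093 ] 64.03319969739118 [-0.5412  0.4684  0.6867  2.1679 -0.4846  0.661   0.0315] [-0.047  -0.0026 -0.0384] [-0.002 -0.    -1.   ]
```

Emit:
step_arm([
  [0,-0.0035,-0.03,0,0,0],
  [0,-0.0035,-0.05,0,0,0],
  [0,-0.0035,-0.053,0,0,0],
  [0,-0.0035,-0.053,0,0,0],
  [0,-0.0035,-0.053,0,0,0],
])

```text
clock: 13.15
tcp_pos: [0.4787, -0.0682, 0.0622]
orientation: [2.665, 1.662, 0.001]
contact_force: [0.4, 0.9, 1.1]
grip_width: 0.043
gripper_force: 0.0
```

Emit:
step_arm([
  [0,0,0,0,0,0],
  [0,0,0,0,0,0],
  [0,0,0,0,0,0],
  [0,0,0,0,0,0],
  [0,0,0,0,0,0],
], jaw=1, squeeze=25)

```text
clock: 13.57
tcp_pos: [0.4784, -0.0681, 0.062]
orientation: [-2.666, -1.662, -0.001]
contact_force: [-1.4, 1.1, 6.9]
grip_width: 0.0065
gripper_force: 28.1
```

```bash
cat > s.py <<'E'
from h import *
o=r.get_obs();M=R.from_rotvec(o["orientation"]).as_matrix();print(o["clock"],o["tcp_pos"],np.degrees(np.arctan2(M[1,0],M[0,0])),"j7",o["joints"][[4,6]],"M",o["moment"],o["contact_force"],o["grip_width"])
E
python3 s.py
```

```text
13.5667 [ 0.4784 -0.0681  0.062 ] 63.87967693910459 j7 [-0.548   0.0867] M [ 0.1798  0.314  -0.0326] [-1.434   1.0999  6.8757] 0.006498290777676552
```

Emit:
step_arm([
  [0,0,0,0,0,0.035],
  [0,0,0,0,0,0.07],
  [0,0,0,0,0,0.105],
  [0,0,0,0,0,0.14],
  [0,0,0,0,0,0.175],
])

```text
clock: 13.98
tcp_pos: [0.4778, -0.0679, 0.062]
orientation: [-2.108, -2.328, -0.0]
contact_force: [-5.0, 1.6, 7.7]
grip_width: 0.0062
gripper_force: 28.3
```

```bash
python3 s.py
```

```text
13.9833 [ 0.4778 -0.0679  0.062 ] 95.67592004287685 j7 [-0.4085  0.5055] M [ 0.3212  0.7606 -0.0682] [-5.0189  1.622   7.6521] 0.006151869606802344
```

Emit:
step_arm([
  [0,0,0,0,0,0.035],
  [0,0,0,0,0,0.07],
  [0,0,0,0,0,0.105],
  [0,0,0,0,0,0.14],
  [0,0,0,0,0,0.175],
])

```text
clock: 14.4
tcp_pos: [0.4773, -0.0681, 0.062]
orientation: [-1.397, -2.812, 0.0]
contact_force: [-4.5, 1.5, 9.4]
grip_width: 0.0059
gripper_force: 28.5
```

```bash
python3 s.py
```

```text
14.4 [ 0.4773 -0.0681  0.062 ] 127.16588828193032 j7 [-0.275   0.9255] M [ 0.1577  1.1053 -0.0384] [-4.4711  1.4701  9.3961] 0.005906771910141705
```

Emit:
step_arm([
  [0,0,0,0,0,0.035],
  [0,0,0,0,0,0.07],
  [0,0,0,0,0,0.105],
  [0,0,0,0,0,0.14],
  [0,0,0,0,0,0.175],
])

```text
clock: 14.82
tcp_pos: [0.4769, -0.0686, 0.062]
orientation: [-0.582, -3.085, 0.001]
contact_force: [-6.1, 0.0, 10.4]
grip_width: 0.0062
gripper_force: 28.6
```

```bash
python3 s.py
```

```text
14.8167 [ 0.4769 -0.0686  0.062 ] 158.63946885873418 j7 [-0.1474  1.3522] M [-0.1259  1.245  -0.098 ] [-6.0734  0.0091 10.3702] 0.0061643980164153124
```

Emit:
step_arm([
  [-0.001,0,0,0,0,0.035],
  [-0.002,0,0,0,0,0.07],
  [-0.002,0,0,0,0,0.105],
  [-0.002,0,0,0,0,0.14],
  [-0.002,0,0,0,0,0.175],
])

```text
clock: 15.23
tcp_pos: [0.4767, -0.069, 0.0622]
orientation: [0.27, -3.13, -0.0]
contact_force: [-3.2, -0.6, 9.2]
grip_width: 0.0063
gripper_force: 92.7
```

```bash
python3 s.py
```

```text
15.2333 [ 0.4767 -0.069   0.0622] -170.13939284939732 j7 [-0.0279  1.7836] M [ 0.0206  0.7671 -1.8776] [-3.1562 -0.5546  9.2157] 0.006287455183094756
```

Moment z jumps to −1.9 N m with the bar along the box's own axis (10°), so the knob has reached the zero stop. I release, rise and look.

Emit:
step_arm([
  [0,0,0,0,0,0],
  [0,0,0,0,0,0],
  [0,0,0,0,0,0],
  [0,0,0,0,0,0],
], jaw=0.5)

```text
clock: 15.57
tcp_pos: [0.477, -0.0682, 0.0614]
orientation: [0.269, -3.13, 0.0]
contact_force: [-0.5, 0.8, 0.6]
grip_width: 0.043
gripper_force: 0.0
```

Emit:
step_arm([
  [0,0,0.03,0,0,0],
  [0,0,0.08,0,0,0],
  [0,0,0.14,0,0,0],
  [0.06,0,0.19,0,0,0],
  [0.1,0,0.19,0,0,0],
])

```text
clock: 15.98
tcp_pos: [0.5399, -0.0684, 0.1808]
orientation: [-0.268, 3.123, -0.001]
contact_force: [2.2, 0.5, 0.4]
grip_width: 0.0426
gripper_force: 0.0
```

Emit:
step_arm([
  [0,0,0,0,0,0],
])

```text
clock: 16.07
tcp_pos: [0.5436, -0.0675, 0.1787]
orientation: [-0.27, 3.12, -0.001]
contact_force: [-0.1, -0.8, 0.4]
grip_width: 0.0431
gripper_force: 0.0
```

```bash
python3 s.py
python3 - <<'E'
from h import *
o,f=snap("wrist","w5");print(o["tcp_pos"],o["orientation"])
i=f.astype(int);m=((i[...,0]-i[...,1])>60)&((i[...,0]-i[...,2])>60)
m[250:]=0
c=rect(m)[0];x,y,w,h=cv2.boundingRect(c);print(x,y,w,h)
x0,y0=max(x-25,0),max(y-25,0);print(x0,y0)
cv2.imwrite("pics/w5c.png",cv2.resize(f[y0:y0+100,x0:x0+100,::-1],None,fx=6,fy=6,interpolation=cv2.INTER_CUBIC))
E
```

```text
16.0667 [ 0.5436 -0.0675  0.1787] -170.09484164653446 j7 [-0.0232  1.7751] M [-0.026  -0.0853  0.0693] [-0.0694 -0.7589  0.4433] 0.04313113325062931
[ 0.5436 -0.0675  0.1787] [-0.2704  3.1202 -0.0013]
246 89 47 49
221 64
```

View pics/w5c.png

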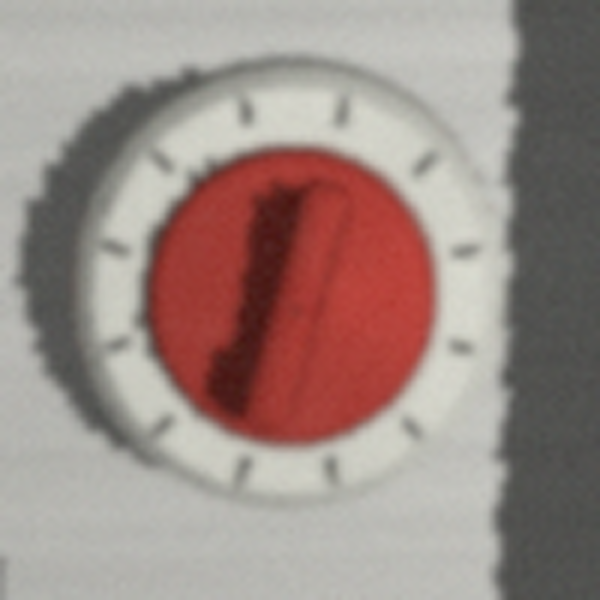

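The bar now lies along the dial's tick line (both about 15° in the crop), as it should at the zero stop. The tool had slipped about 15° past it under load. I retreat for a final check.

Emit:
step_arm([
  [0,-0.2,0.2,0,0,0],
  [0,-0.2,0.2,0,0,0],
  [0,-0.2,0.2,0,0,0],
  [0,-0.2,0.2,0,0,0],
  [0,-0.2,0.2,0,0,0],
])

```text
clock: 16.53
tcp_pos: [0.5373, -0.1957, 0.3005]
orientation: [-0.256, 3.125, -0.009]
contact_force: [1.1, -1.1, 0.6]
grip_width: 0.0427
gripper_force: 0.0
```

Emit:
step_arm([
  [0,-0.15,0,0,0,0],
  [0,-0.15,0,0,0,0],
  [0,-0.15,0,0,0,0],
  [0,-0.15,0,0,0,0],
  [0,-0.15,0,0,0,0],
])

```text
clock: 16.95
tcp_pos: [0.536, -0.2781, 0.2942]
orientation: [0.267, -3.128, -0.002]
contact_force: [0.6, -0.4, -1.0]
grip_width: 0.0426
gripper_force: 0.0
```

Run:
```python
from h import *
o,f=snap("top","t6");print(o["clock"],o["tcp_pos"])
cv2.imwrite("pics/t6c.png",cv2.resize(f[140:280,110:400,::-1],None,fx=2.7,fy=2.7))
```

```text
16.95 [ 0.536  -0.2781  0.2942]
```

View pics/t6c.png

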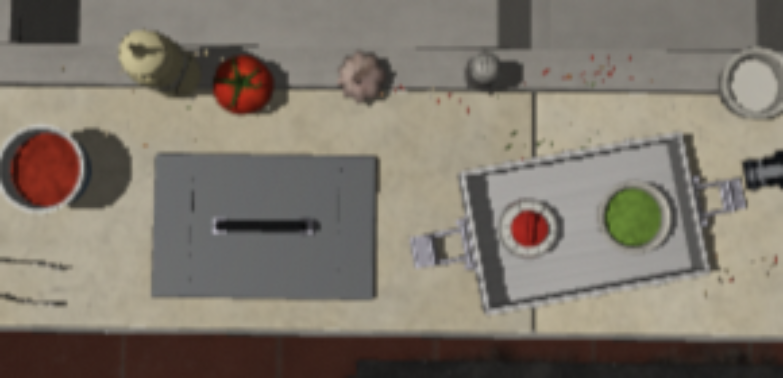

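The lid lies flat with its handle up at (265,226), and both clips are open. The timer (530,228) and sauce (633,215) are in the box, and nothing else has moved.

```bash
python3 -c "
from bench import r
print(r.hand_in())"
```

```text
the job is handed in; nothing more can be done
None
```

The job is handed in at about 17 s: both clips are flipped open, the lid lies right side up on the clear worktop to the left of the box, and the timer knob is turned back to its zero stop; the ramekin and everything else look undisturbed.

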